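# Mix a sample tube on the vortex mixer in touch mode

### The job

Mix the orange-capped sample tube on the vortex mixer: first push the mixer's mode lever fully over to its touch position, the blue dot, and only then take the orange-capped tube out of the rack. Stand the tube upright in the mixer's rubber cup and press it straight down, so that the sprung cup sinks about 5 mm, without driving it onto its stop at 10 mm; keep it pressed like that for three seconds and finish while still gripping the tube and holding the cup down. Leave the other tubes, the spray bottle and the jar where they are.

Things in the scene. Friction and masses are not known exactly. Their poses are not given: they have to be found in the camera images.
- mixer: Vortex mixer, fixed: beige, 170 mm deep (x) by 130 wide (y), deck 104 high, black rubber cup on top (nothing is higher). Origin: centre of its underside on the desk; +x runs from the sloping dark panel (front) to the back, z up. Panel rises from 60 mm at x=-85 to 85 at x=-20; on it the mode lever, its marks and a low speed knob (12 mm tall, 22 wide, at x=-52, y=44; not used).
- mode_lever (a joint): Mode lever angle (rad). It swings sideways along the mixer's y axis: 0 = square to the panel (off, white line); -0.5 = stop on the mixer's +y side, green dot (continuous); +0.5 = stop on the mixer's -y side, blue dot (touch). It stays where it is left; about 1 N at the ball moves it.
- mode_lever_pivot (a point): Pivot of the mode lever, on the panel's surface at x = -55, y = -12, z = 72 mm in the mixer's frame (axes as the mixer's). The lever is a steel pin 7 mm thick, square to the panel, ending in a red ball.
- mode_lever_ball (a point): Centre of the red ball (12 mm diameter) at the lever's end, 36 mm from the pivot. Its z axis points along the lever, away from the pivot.
- cup (a joint): How far the mixer's rubber cup is pressed down on its spring (m): 0 = at rest, 0.010 = on its stop. Starts to move at 3 N and takes 1 N more for each mm: 8 N at 5 mm, 13 N at 10 mm. The weight of the tube alone does not move it.
- cup_floor (a point): Centre of the flat floor inside the rubber cup, where the tube's foot rests; axes as the mixer's; it sinks with the cup. At rest 129 mm above the desk, 35 mm behind (+x) the mixer's origin. The floor is 29 mm wide; the cup flares to 40 mm inside and 47 mm outside at its rim, 14 mm above this point.
- rack: White tube rack, fixed, 70 mm (x) by 210 mm (y), 35 mm high; origin at the centre of its underside on the desk. Three 30 mm holes in a row along its y axis at y = -60, 0, +60 mm; the tubes stand in them on the rack's floor, 8 mm above the desk.
- tube_orange_mid (a point): Centre (half-way up) of the tube to be mixed: closed white tube, 26 mm diameter, 93 mm tall, 50 g, with an orange screw cap (30 mm wide, the top 18 mm). z runs up the tube; foot 46.5 mm below this point (edge bevelled to 20 mm over 6 mm), top 46.5 mm above. It may stand in any of the rack's holes.
- tube_orange: The same tube; origin at the centre of its foot.
- tube_blue: Same tube with a blue cap; stays in the rack. Origin at the centre of its foot.
- tube_green: Same tube with a green cap; stays in the rack. Origin at the centre of its foot.
- spray_bottle: White spray bottle with a light blue band, 38 mm wide, 125 mm tall, standing on the desk: stays there. Origin at the centre of its underside.
- jar: Small amber jar with a yellow lid, 46 mm wide, 55 mm tall, standing on the desk: stays there. Origin at the centre of its underside.

How it is judged (in metres and radians):
On the way, in this order (a step that is already met when the one before it is completed fails the run):
1. the mode lever is over at touch while the orange-capped tube still stands in the rack (value of joint mode_lever above 0.4 rad and distance of tube_orange_mid from where it was at the start of the episode below 0.02 m), for 0.2 s.
2. the orange-capped tube is lifted out of the rack (z of tube_orange in the frame of rack above 0.045 m and contact force between the fingers and tube_orange above 1 N), for 0.1 s.
3. the tube is kept pressed in the cup, cup 2.5 to 8 mm down, for 2.5 s (value of joint cup between 0.0025 and 0.008 m and horizontal distance between tube_orange and cup_floor below 0.008 m and contact force between tube_orange and cup above 3 N and value of joint mode_lever above 0.4 rad), for 2.5 s.
At the end, for the whole second after the job is handed in: Lever at touch (over 0.4 rad); the orange tube, gripped round its body or cap, stands in the cup (foot within 8 mm of its centre, 5 mm of its floor, upright to 10 degrees), keeping it 2.5 to 8 mm down with over 3 N; robot not touching the cup; other tubes within 15 mm, bottle and jar 20 mm of start (all of step 3 and z of tube_orange in the frame of cup_floor below 0.005 m and angle between tube_orange's own z axis and vertical below 0.17 rad and contact force between the fingers and tube_orange above 1 N and distance between the grasp point and tube_orange_mid below 0.055 m and contact force between each of the arm, the fingers and cup below 0.5 N and distance of each of tube_blue, tube_green from where it was at the start of the episode below 0.015 m and distance of each of spray_bottle, jar from where it was at the start of the episode below 0.02 m); the arm keeps its last pose, push and grip.
It fails at once if the cup is driven onto its stop (beyond 9.7 mm) (value of joint cup above 0.0097 m).
It fails at once if another tube, the spray bottle or the jar is moved by more than 20 mm (distance of any of tube_blue, tube_green, spray_bottle, jar from where it was at the start of the episode above 0.02 m).
It also fails if it takes over 64 s, if anything falls off the work surface, if the arm or the gripper's body presses on something with over 40 N, if the wrist force passes 120 N, or if a joint passes its speed limit or range.

### The arm

A 7-joint arm with a two-finger parallel gripper is mounted at the origin on the work surface. World frame = base frame: x ahead of the robot, y to its left, z up, the work surface at z = 0. Lengths are in m, angles in degrees, forces in N, time in s.
With the tool pointing down it reaches from about 0.4 to 0.875 m from the base axis. Payload 6.5 kg.
Tool frame: the origin (TCP) lies at the very end of the fingers, on their centre line; the grasp point (between the pads) lies 19 mm behind it; z points along the fingers, y is the direction in which the jaws open and shut (so a half turn about z gives the same grasp; the last joint's range is limited). The gripper opens to 88 mm and grips with 3 to 60 N. Pads are 18 mm wide; open, the fingers measure 123 mm over their backs; the gripper's body (75 mm by 187 mm) begins 45 mm behind the grasp point.
Start: joints at [-72.204, 30.733, -0.252, 88.115, 0.149, 61.152, -4.079], TCP at [0.239, 0.604, 0.239] pointing down, gripper open.
Joint ranges: [-154.64, 154.64], [-21.42, 123.67], [-72.66, 72.17], [13.99, 137.28], [-74.86, 254.86], [10.95, 109.41], [-158.01, 158.01]. Speed limits (degrees/s): [136.94, 136.94, 180, 180, 180, 180, 180].

### API

Orientations are given as [roll, pitch, yaw] about the fixed x, y, z axes, in that order (R = Rz(yaw) Ry(pitch) Rx(roll)).
In Python, from bench import arm gives the robot as it stands.
- The arm moves only by the shell command python3 -m pendant 'ROWS' [FORCE]. ROWS is JSON, one flat list of numbers, 5 for each row, row after row: the shift along the tool's x, y, z in cm, then the turn about the tool's z in degrees, then the finger opening in cm, from 0 to 8.81. In form: [tx, ty, tz, spin, fingers, tx, ty, tz, spin, fingers, ...]. A call has 1 to 10 rows; each row is the pose to reach, as a shift and turn from the pose commanded when the call began, along the tool's axes at that moment; what a row does not reach only later rows make up. A row lasts 1/12 s, in which the tool goes at most 41.7 mm and 7.16 degrees, less where a joint would pass 70% of its speed; a pose out of reach is approached as far as the arm can. A call with a gripper value outside its range is refused whole. The fingers move at their own pace and stop on an object; FORCE is the grip in N (left out, the last holds). Time passes only in rows, so rows that repeat a pose let the fingers close. It gives the time, the measured TCP pose, the force and the opening at its end, in the units of the state.
- arm.sense(): the state, without advancing time (a new reading comes with each control period).
- arm.camera(name): name is "scene" or "top" or "wrist"; returns a dict with "frame" (384x512x3 uint8, blue, green, red), "camera_matrix" (3x3 intrinsics, pixels), "k1" (the pictures are not rectified: a ray, as slopes to the right and down, at radius r is drawn at 1 + k1 r^2 times it, then the intrinsics apply), "R" (3x3) and "t" (3): a world point X has camera coordinates R X + t. Camera axes: x right, y down, z forward; pixel columns grow to the right and rows downward; lengths in m; the calibration is good to about 2 mm. A picture is of the moment at which its call begins. There is no depth.
- arm.hand_in(): hands the job in, once; it reports no verdict.
Trained networks look in a picture, given as the dict that the camera call returned (one of the last four; its "shot" number tells which), for a name from the list of things; names that differ only in an ending like _2 or _b are one class to them, and where a whole thing is asked for, a point or a joint stands for the part that bears it (a point fixed in the world has none). Each returns a list of dicts, best first, with "score" (0 to 1); they miss things now and then, are a little off and sometimes report something else, mostly with a low value. They report only what shows in the picture. A call takes as long as a camera call.
- arm.boxes_of(picture, name): "rect" ([left, top, right, bottom] in pixels, round what is visible of it).
- arm.regions_of(picture, name): "region" (384x512 bool, what is visible of it) and "rect" ([left, top, right, bottom] in pixels, round what is visible of it).
- arm.place_of(picture, name): "pixel" ([column, row] in pixels: a listed point, or the origin of a listed thing).
The state is a dict: "t": time; "joint_positions": joint angles; "qd": joint speeds; "tau": joint torques, N m; "tcp_pos": TCP position; "orientation": TCP orientation; "force": force on the tool from outside, world axes, zero at the start; "moment": the same for the moment, N m; "gripper_width": finger opening in m.
Only numpy, scipy, OpenCV 4.12 (cv2) and the standard library are available. Lean on these libraries where they do the work, as an engineer would, in place of code of your own. Each camera call takes 0.05 s, during which the arm holds its last target.

## Working session

There is one attempt and no reset: what is moved stays moved. The work goes in short steps, Python scripts to look and compute and a shell command to move; the robot and the scene stay as the last step left them, time stands still between calls to the robot, and variables do not carry over. Pictures are saved under pics/ and viewed, and the job is handed in when it is done.

```bash
mkdir -p pics; ls
cat > h.py <<'E'
import numpy as np, cv2
from bench import arm
def snap(n,fn):
    p=arm.camera(n); cv2.imwrite('pics/'+fn,p['frame']); return p
def ray(p,px):
    K=np.array(p['camera_matrix']);k1=p['k1'];R=np.array(p['R']);t=np.array(p['t'])
    d=np.array([(px[0]-K[0,2])/K[0,0],(px[1]-K[1,2])/K[1,1]]);u=d.copy()
    for _ in range(30): u=d/(1+k1*(u@u))
    return -R.T@t, R.T@np.array([u[0],u[1],1.])
def onz(p,px,z):
    o,d=ray(p,px); return o+d*(z-o[2])/d[2]
def tri(L):
    A=np.zeros((3,3));b=np.zeros(3)
    for p,px in L:
        o,d=ray(p,px);d/=np.linalg.norm(d);M=np.eye(3)-np.outer(d,d);A+=M;b+=M@o
    x=np.linalg.solve(A,b)
    return x
def proj(p,X):
    K=np.array(p['camera_matrix']);c=np.array(p['R'])@np.array(X)+np.array(p['t']);u=c[:2]/c[2]
    u=u*(1+p['k1']*(u@u)); return np.array([K[0,0]*u[0]+K[0,2],K[1,1]*u[1]+K[1,2]])
E
python3 - <<'E'
from h import *
np.set_printoptions(precision=4,suppress=True)
print(arm.sense())
P={n:snap(n,n+'0.png') for n in('scene','top','wrist')}
for n,p in P.items():
    print(n,-np.array(p['R']).T@np.array(p['t']),p['k1'])
for nm in ['mode_lever_ball','mode_lever_pivot','cup_floor','tube_orange_mid','tube_orange','tube_blue','tube_green','mixer','rack','spray_bottle','jar']:
    out=[]
    for n in ('scene','top'):
        r=arm.place_of(P[n],nm)
        if r: out.append((P[n],r[0]['pixel'])); print(nm,n,[(np.round(q['pixel'],1),round(q['score'],2)) for q in r[:2]])
    if len(out)==2:
        x=tri(out); print('   ',x,[np.round(proj(p,x)-px,1) for p,px in out])
E
```

```text
pics
{'t': 0.0, 'joint_positions': array([-72.202 ,  30.7784,  -0.2536,  88.1703,   0.1478,  61.1533,
        -4.0809]), 'qd': array([-0.0224, -0.0327,  0.0171,  0.035 , -0.021 , -0.0253,  0.0489]), 'tau': array([ -0.0001, -57.101 ,   0.9909, -25.1622,  -0.0562,   0.0179,
         0.0001]), 'tcp_pos': array([0.239 , 0.6038, 0.2378]), 'orientation': array([-179.8985,    0.0068,  158.4105]), 'force': array([-0.233 ,  0.2002, -0.0452]), 'moment': array([0.0128, 0.001 , 0.0107]), 'gripper_width': 0.08826679858403556}
scene [1.0683 0.3041 0.6119] -0.09455959864955231
top [0.4365 0.0051 1.0552] -0.002213317588007761
wrist [0.177  0.6305 0.3838] -0.048798552267698456
mode_lever_ball scene [(array([181.7, 137.9]), 0.46)]
mode_lever_ball top [(array([369.9, 232.3]), 0.6), (array([210.6, 208.2]), 0.25)]
    [ 0.45   -0.2403  0.1087] [array([-0.7, -0.1]), array([-0.6,  0.4])]
mode_lever_pivot scene [(array([182.4, 156.1]), 0.87)]
mode_lever_pivot top [(array([364.9, 231.1]), 0.77)]
    [ 0.4546 -0.2427  0.0539] [array([-0.2, -0. ]), array([-0.2,  0.1])]
cup_floor scene [(array([159. , 150.5]), 
[... 928 characters left out ...]
2. ]), 0.87), (array([190. , 211.9]), 0.48)]
    [ 0.5094 -0.241  -0.0151] [array([-0.2, -0. ]), array([-0.2,  0.1])]
rack scene [(array([347.7, 240.5]), 0.85)]
rack top [(array([367.9, 194.2]), 0.67), (array([187. , 211.3]), 0.63)]
    [0.5629 0.0141 0.158 ] [array([-101.1,  -66.3]), array([-101.2,   -9.4])]
spray_bottle scene [(array([231.5, 257. ]), 0.91), (array([381. , 232.6]), 0.58)]
spray_bottle top [(array([266.8, 163.9]), 0.77)]
    [ 0.6466  0.0163 -0.0092] [array([-0.4, -0. ]), array([-0.2,  0.1])]
jar scene [(array([271.2, 185.1]), 0.67), (array([323.8, 237.7]), 0.16)]
jar top [(array([275.5, 251.1]), 0.78)]
    [ 0.3995 -0.0081  0.0004] [array([-0.4, -0. ]), array([-0.3,  0.2])]
```

View pics/scene0.png

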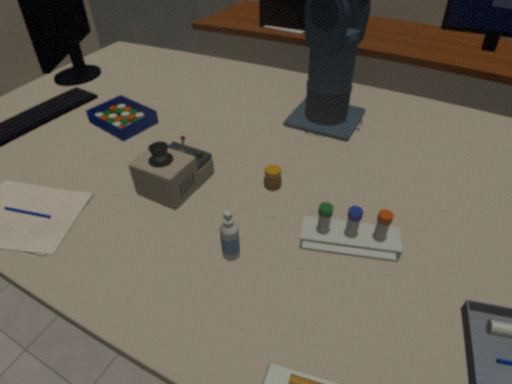

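View pics/top0.png

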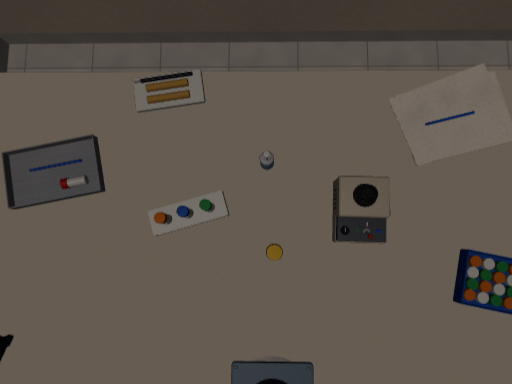

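View pics/wrist0.png

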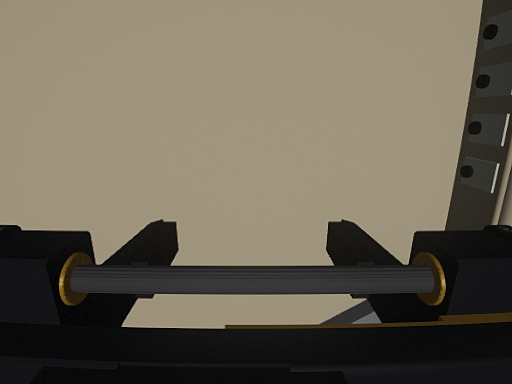

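Run:
```python
from h import *
a=cv2.imread('pics/top0.png')[165:255,320:405]; b=cv2.imread('pics/scene0.png')[130:210,125:225]
cv2.imwrite('pics/z1.png',np.hstack([cv2.resize(a,(400,424),interpolation=2),cv2.resize(b,(400,424),interpolation=2)]))
```

```text
(no output)
```

View pics/z1.png

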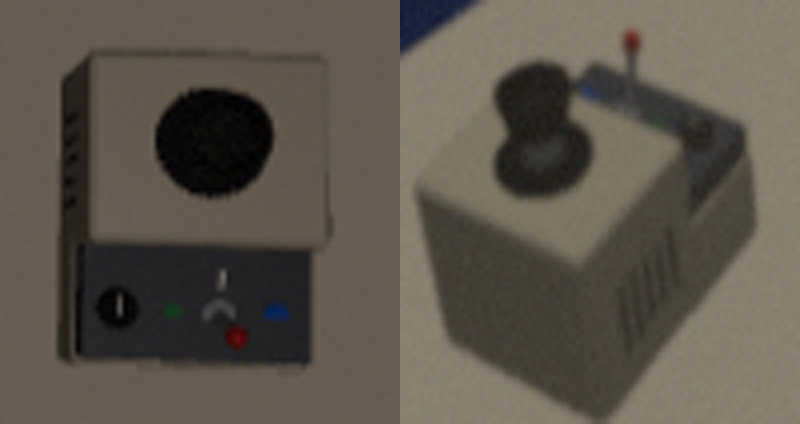

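Run:
```python
from h import *
from scipy.optimize import least_squares
np.set_printoptions(precision=4,suppress=True)
T=arm.camera('top');S=arm.camera('scene')
zt=lambda u,v:(320+(u+.5)*85/400-.5,165+(v+.5)*90/424-.5)
zs=lambda u,v:(125+(u+.5-400)*100/400-.5,130+(v+.5)*80/424-.5)
for q in [(90,52),(325,57),(323,247),(90,243)]: print(onz(T,zt(*q),.104))
D=[(T,zt(90,52),(.085,.065,.104)),(T,zt(325,57),(.085,-.065,.104)),
(T,zt(310,362),(-.085,-.065,.060)),
(S,zs(418,187),(.085,-.065,.104)),(S,zs(578,267),(.085,.065,.104)),(S,zs(600,418),(.085,.065,0)),(S,zs(448,338),(.085,-.065,0)),
(T,zt(215,142),(.035,0,.143)),(T,zt(118,308),(-.052,.044,.084)),(S,zs(744,127),(-.085,.065,.06)),(S,zs(755,228),(-.085,.065,0)),
(T,(364.9,231.1),(-.055,-.012,.072)),(S,(182.4,156.1),(-.055,-.012,.072))]
def w(v,m):
    c,s=np.cos(v[2]),np.sin(v[2]); return np.array([v[0]+c*m[0]-s*m[1],v[1]+s*m[0]+c*m[1],m[2]])
f=lambda v:np.concatenate([proj(p,w(v,m))-px for p,px,m in D])
r=least_squares(f,[.51,-.24,0],loss='soft_l1');v=r.x
print(v,np.degrees(v[2]));print(f(v).reshape(-1,2))
a=np.arctan2(25,65);n=np.array([-np.sin(a),0,np.cos(a)])
print('cup',w(v,(.035,0,.129)),'pivot',w(v,(-.055,-.012,.072)),'ball0',w(v,np.array([-.055,-.012,.072])+.036*n))
# rack
for nm,y in []: pass
def cap(p,c):
    h=cv2.cvtColor(p['frame'],cv2.COLOR_BGR2HSV)
    return h
for p,nn in((T,'top'),(S,'scene')):
  for nm in('tube_orange','tube_blue','tube_green','rack'):
    for q in arm.regions_of(p,nm)[:2]: 
        print(nn,nm,round(q['score'],2),np.round(q['rect'],1),q['region'].sum())
```

```text
[ 0.5941 -0.1685  0.104 ]
[ 0.5913 -0.2944  0.104 ]
[ 0.4892 -0.2898  0.104 ]
[ 0.491  -0.1664  0.104 ]
[ 0.5087 -0.23   -0.0139] -0.7967194154085493
[[-0.8932 -0.1861]
 [ 0.6937 -0.5549]
 [-0.0242  2.0774]
 [-2.2057 -1.582 ]
 [ 0.5344 -1.0475]
 [ 2.1515  4.0351]
 [-0.046   2.706 ]
 [ 2.4986 -1.1727]
 [ 0.3377 -0.1174]
 [ 2.5421  2.343 ]
 [ 1.7074  1.4267]
 [ 1.032   0.4001]
 [-0.4452 -5.7746]]
cup [ 0.5437 -0.2305  0.129 ] pivot [ 0.4535 -0.2413  0.072 ] ball0 [ 0.4406 -0.2411  0.1056]
top tube_orange 0.68 [155.6 210.7 170.2 225.3] 158
top tube_blue 0.7 [179.7 206.3 192.2 221.1] 160
top tube_green 0.67 [358.  185.2 377.1 203.9] 272
top tube_green 0.53 [200.  201.  216.  212.7] 156
top rack 0.59 [147.2 189.5 230.9 235.8] 1706
scene tube_orange 0.59 [370.5 207.1 393.7 242.1] 391
scene tube_blue 0.63 [344.7 203.5 362.5 237.5] 391
scene tube_green 0.93 [318.5 203.5 334.9 235.1] 427
scene tube_green 0.27 [263.2 165.1 283.1 192. ] 413
scene rack 0.8 [301.2 212.9 406.2 258.6] 2891
```

```bash
python3 -m pendant '[-1.5,-1,0,4,8.8, -4.5,-3,0,11,8.8, -8,-5.5,0,18,8.8, -11.5,-8,0,25,8.8, -15,-10.5,0,32,8.8, -18.5,-13,0,39,8.8, -22,-15.5,0,46,8.8, -25.5,-18,0,53,8.8, -28.5,-20,0,60,8.8, -31,-21.5,0,67,8.8]'
python3 - <<'E'
from h import *
np.set_printoptions(precision=4,suppress=True)
s=arm.sense();print(s['t'],s['tcp_pos'],s['orientation'],s['joint_positions'],s['force'])
p=snap('wrist','w1.png')
for nm in ['tube_orange','tube_blue','tube_green','tube_orange_mid']:
    for q in arm.place_of(p,nm)[:2]: print(nm,q['pixel'],q['score'],onz(p,q['pixel'],.0545 if 'mid' in nm else .008))
E
```

```text
t: 2.58
tcp_pos: [0.45, 0.2869, 0.2392]
orientation: [179.9, 0.0, 90.9]
force: [0.8, -0.3, 0.5]
gripper_width: 0.0882
2.5833 [0.45   0.2869 0.2392] [179.9488   0.0184  90.9109] [-53.2586  19.899   19.8449 106.7868  -8.0905  54.6488 -28.9045] [ 0.814  -0.2553  0.5218]
tube_orange [277.8, 167.5] 0.89 [0.4882 0.2857 0.008 ]
tube_blue [288.1, 207.6] 0.73 [0.5059 0.2263 0.008 ]
tube_blue [217.6, 328.8] 0.27 [0.398  0.0059 0.008 ]
tube_green [295.0, 237.0] 0.68 [0.5189 0.1793 0.008 ]
tube_orange_mid [281.4, 173.9] 0.75 [0.4883 0.2864 0.0545]
```

View pics/w1.png

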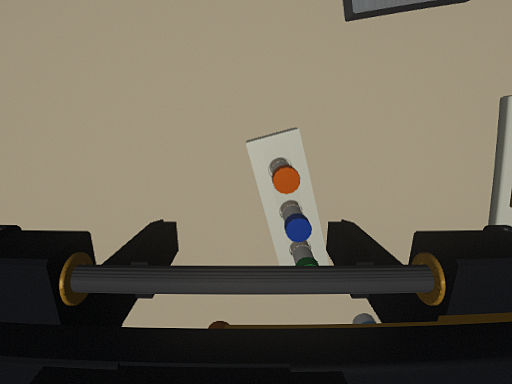

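```bash
python3 -m pendant '[-2,0,0,0,8.8, -5,0,0,0,8.8, -9,0,0,0,8.8, -13,0,0,0,8.8, -17,0,0,0,8.8, -21,0,0,0,8.8, -25,0,0,0,8.8, -29,0,0,0,8.8, -33,0,0,0,8.8, -37,0,0,0,8.8]'
python3 -m pendant '[-4,0,0,0,8.8, -8,0,0,0,8.8, -12,0,0,0,8.8, -16,0,0,0,8.8, -19.5,0,0,0,8.8, -22,0,0,0,8.8, -24,0,0,0,8.8, -24,0,0,0,8.8, -24,0,0,0,8.8]'
python3 - <<'E'
from h import *
np.set_printoptions(precision=4,suppress=True)
s=arm.sense();print(s['t'],s['tcp_pos'],s['orientation'],s['joint_positions'],s['force'])
p=snap('wrist','w2.png')
for nm,z in [('cup_floor',.129),('mode_lever_ball',.1056),('mode_lever_pivot',.072)]:
    for q in arm.place_of(p,nm)[:2]: print(nm,q['pixel'],q['score'],onz(p,q['pixel'],z))
E
```

```text
t: 3.67
tcp_pos: [0.4576, -0.0793, 0.2389]
orientation: [180.0, -0.0, 91.7]
force: [0.3, 0.6, 0.9]
gripper_width: 0.0878
t: 4.42
tcp_pos: [0.464, -0.3186, 0.2384]
orientation: [-180.0, -0.0, 91.5]
force: [-0.2, 0.7, 0.4]
gripper_width: 0.0882
4.4167 [ 0.464  -0.3186  0.2384] [-179.9831   -0.0335   91.4954] [  4.0237  25.0092  34.1897 103.1674 -16.4985  56.878   46.3387] [-0.1587  0.6999  0.3834]
cup_floor [344.0, 96.8] 0.66 [ 0.5461 -0.2304  0.129 ]
mode_lever_ball [231.3, 107.0] 0.65 [ 0.4432 -0.2417  0.1056]
mode_lever_pivot [241.2, 108.7] 0.88 [ 0.4516 -0.2424  0.072 ]
```

View pics/w2.png

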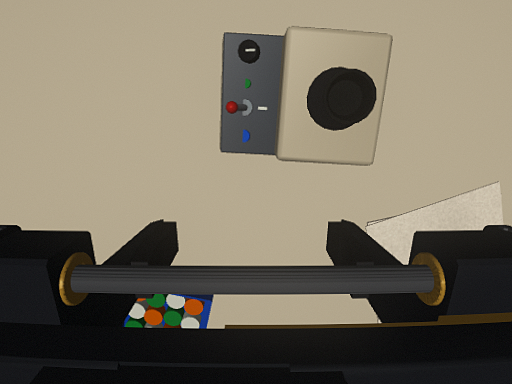

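```bash
python3 -m pendant '[2,-0.4,0,0,0, 5,-0.9,0,0,0, 8,-1.4,0,0,0, 10,-1.9,0,0,0, 10.5,-1.9,2,0,0, 10.5,-1.9,5,0,0, 10.5,-1.9,8,0,0, 10.5,-1.9,10,0,0, 10.5,-1.9,11,0,0, 10.5,-1.9,11,0,0]' 20
python3 - <<'E'
from h import *
np.set_printoptions(precision=4,suppress=True)
s=arm.sense();print(s['t'],s['tcp_pos'],s['orientation'],s['force'])
p=snap('wrist','w3.png')
q=snap('scene','s3.png'); cv2.imwrite('pics/s3z.png',cv2.resize(q['frame'][80:220,100:250],(600,560),interpolation=2))
E
```

```text
t: 5.45
tcp_pos: [0.4408, -0.2134, 0.1272]
orientation: [-179.8, -0.1, 91.5]
force: [-0.3, -0.3, -0.2]
gripper_width: 0.0235
5.45 [ 0.4408 -0.2134  0.1272] [-179.8116   -0.0829   91.5063] [-0.2838 -0.2631 -0.2295]
```

View pics/w3.png

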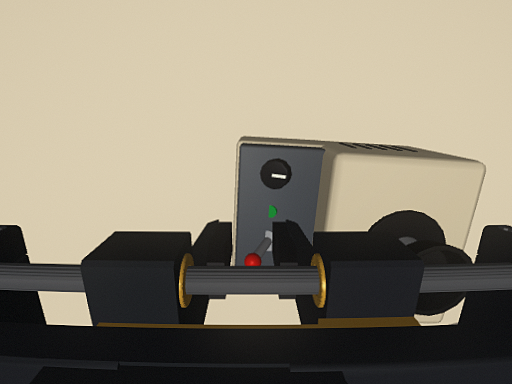

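View pics/s3z.png

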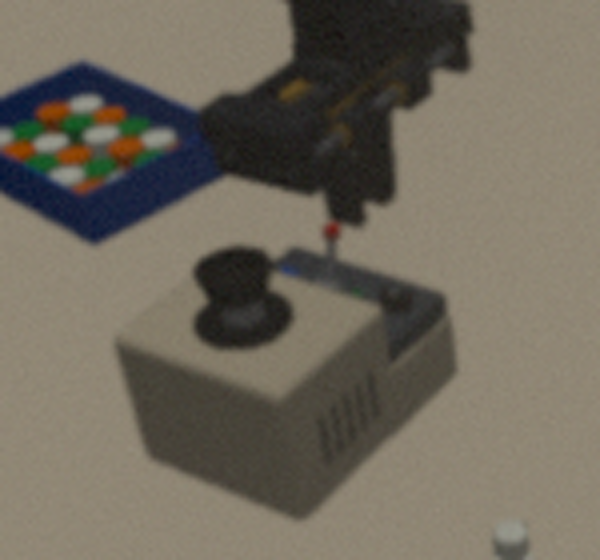

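```bash
python3 -m pendant '[0,0,0,0,0, 0,0,0,0,0, 0,0,0.7,0,0, 0,0,1.7,0,0, 0,0,2.7,0,0, 0,0,3.4,0,0, 0,0,3.7,0,0, 0,0,3.7,0,0]'
python3 - <<'E'
from h import *
q=snap('scene','s4.png'); cv2.imwrite('pics/s4z.png',cv2.resize(q['frame'][80:220,100:250],(600,560),interpolation=2))
E
```

```text
t: 6.22
tcp_pos: [0.441, -0.2147, 0.0906]
orientation: [-179.9, -0.0, 91.4]
force: [-0.5, -0.4, 0.9]
gripper_width: 0.0002
```

View pics/s4z.png

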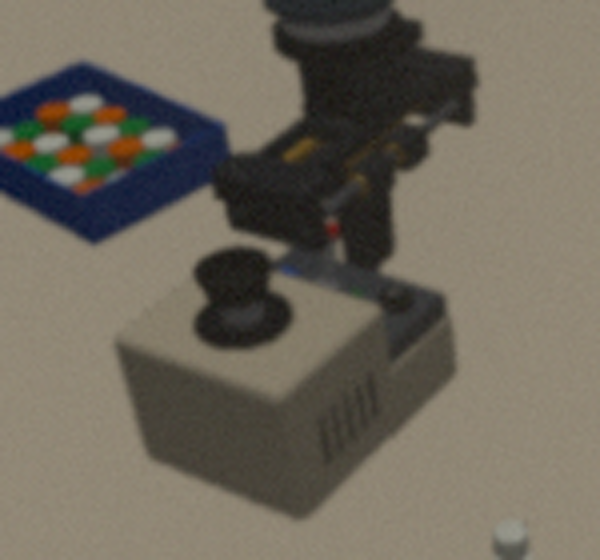

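```bash
python3 -m pendant '[-0.4,0,0,0,0, -0.8,0,0,0,0, -1.2,0,0,0,0, -1.6,0,0,0,0, -2,0,0,0,0, -2.3,0,0,0,0, -2.6,0,0,0,0, -2.8,0,0,0,0, -2.8,0,0,0,0]'
python3 -m pendant '[-0.1,0,0,0,0, -0.2,0,0,0,0, -0.2,0,0,0,0]'
```

```text
t: 7.02
tcp_pos: [0.4424, -0.2416, 0.0915]
orientation: [-180.0, -0.1, 91.5]
force: [-1.0, 5.1, 0.6]
gripper_width: 0.0006
t: 7.27
tcp_pos: [0.4424, -0.242, 0.0913]
orientation: [-179.9, -0.3, 91.5]
force: [-0.1, 8.7, 1.1]
gripper_width: 0.0006
```

```bash
python3 -m pendant '[0.5,0,0,0,0, 1.5,0,0,0,0, 2,0,-1,0,0, 2,0,-4,0,0, 2,0,-7,0,0, 2,0,-10,0,0, 1,0,-13,0,3, -3,0,-14,0,6, -7,0,-14,0,8.8, -8,0,-14,0,8.8]'
python3 - <<'E'
from h import *
np.set_printoptions(precision=4,suppress=True)
s=arm.sense();print(s['t'],s['tcp_pos'],s['orientation'],s['force'])
p=snap('wrist','w5.png')
for nm,z in [('cup_floor',.129),('mode_lever_ball',.1015),('mode_lever_pivot',.072)]:
    for q in arm.place_of(p,nm)[:2]: print(nm,q['pixel'],q['score'],onz(p,q['pixel'],z))
E
```

```text
t: 8.1
tcp_pos: [0.444, -0.3312, 0.2344]
orientation: [179.8, 0.4, 91.1]
force: [0.6, -0.6, 0.0]
gripper_width: 0.0248
8.1 [ 0.444  -0.3312  0.2344] [179.8092   0.3594  91.1401] [ 0.5671 -0.6267  0.0355]
cup_floor [370.3, 81.0] 0.64 [ 0.5476 -0.2303  0.129 ]
mode_lever_ball [252.1, 110.7] 0.46 [ 0.4446 -0.2581  0.1015]
mode_lever_pivot [257.2, 96.5] 0.97 [ 0.4499 -0.2429  0.072 ]
mode_lever_pivot [255.8, 108.9] 0.47 [ 0.4488 -0.2559  0.072 ]
```

View pics/w5.png

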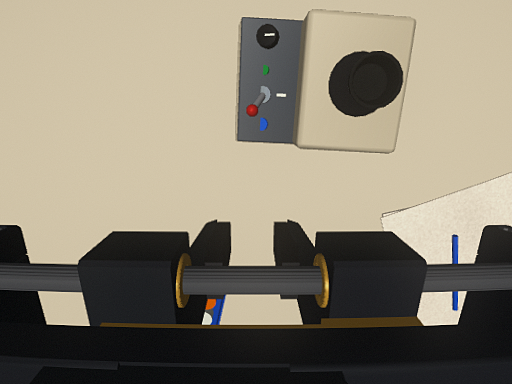

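```bash
python3 -m pendant '[2,0.2,0,0,8.8, 5,0.5,0,0,8.8, 9,0.9,0,-1,8.8, 13,1.3,0,-2,8.8, 17,1.7,0,-3,8.8, 21,2.1,0,-4,8.8, 25,2.5,0,-5,8.8, 29,2.9,0,-6,8.8, 33,3.3,0,-7,8.8, 37,3.7,0,-8,8.8]'
python3 -m pendant '[4,0.4,0,-1,7, 8,0.8,0,-3,7, 11.5,1.2,0,-5,7, 14,1.5,0,-6,7, 15.5,1.6,0,-7,7, 16,1.7,0,-7,7, 16,1.7,0,-7,7]'
python3 - <<'E'
from h import *
np.set_printoptions(precision=4,suppress=True)
s=arm.sense();print(s['t'],s['tcp_pos'],s['orientation'],s['joint_positions'],s['force'])
p=snap('wrist','w6.png')
h=cv2.cvtColor(p['frame'],cv2.COLOR_BGR2HSV)
for n,(a,b) in {'or':(4,16),'bl':(105,125),'gr':(45,85)}.items():
    m=cv2.inRange(h,(a,120,60),(b,255,255)); k,l,st,c=cv2.connectedComponentsWithStats(m)
    for i in range(1,k):
        if st[i,4]>150: print(n,st[i],c[i],onz(p,c[i],.101))
for nm in ['tube_orange','tube_blue','tube_green','tube_orange_mid']:
    for q in arm.place_of(p,nm)[:1]: print(nm,q['pixel'],q['score'],onz(p,q['pixel'],.0545 if 'mid' in nm else .008))
E
```

```text
t: 9.13
tcp_pos: [0.4709, 0.0495, 0.2318]
orientation: [-180.0, -0.0, 99.6]
force: [-0.5, -0.7, 0.1]
gripper_width: 0.0878
t: 9.72
tcp_pos: [0.4622, 0.2073, 0.2316]
orientation: [-180.0, 0.0, 106.5]
force: [-0.4, 0.0, -0.1]
gripper_width: 0.0701
9.7167 [0.4622 0.2073 0.2316] [-179.9686    0.0111  106.527 ] [-46.6695  17.8528  21.1731 110.9997  -8.0067  52.5875  -5.0163] [-0.4231  0.0352 -0.1248]
or [283  99  32  30 743] [298.6595 113.3042] [0.4877 0.289  0.101 ]
bl [282 158  29  29 634] [296.0268 172.1088] [0.5044 0.2324 0.101 ]
gr [281 214  26  25 511] [293.5793 225.908 ] [0.5215 0.1747 0.101 ]
tube_orange [287.0, 116.1] 0.97 [0.4888 0.2862 0.008 ]
tube_blue [285.3, 158.8] 0.7 [0.5044 0.2317 0.008 ]
tube_green [285.0, 201.4] 0.74 [0.5234 0.1735 0.008 ]
tube_orange_mid [294.0, 116.3] 0.63 [0.491  0.2868 0.0545]
```

View pics/w6.png

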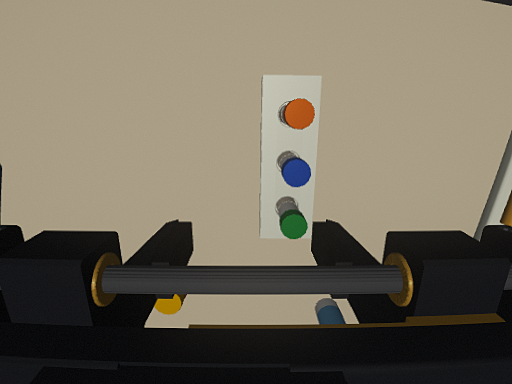

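```bash
python3 -m pendant '[1.5,1,0,0,7, 4,2.7,0,0,7, 6,4.1,0,0,7, 7,4.8,0,0,7, 7,4.8,2,0,7, 7,4.8,5,0,7, 7,4.8,8,0,7, 7,4.8,10,0,7, 7,4.8,11,0,7, 7,4.8,11,0,7]' 40
python3 - <<'E'
from h import *
np.set_printoptions(precision=4,suppress=True)
snap('wrist','w7.png')
s=arm.sense();print(s['tcp_pos'],s['force'])
E
```

```text
t: 10.8
tcp_pos: [0.4882, 0.2853, 0.1198]
orientation: [-179.8, 0.1, 106.3]
force: [-0.5, -1.2, 0.9]
gripper_width: 0.07
[0.4892 0.2861 0.1214] [ 0.3571  0.1901 -0.1562]
```

View pics/w7.png

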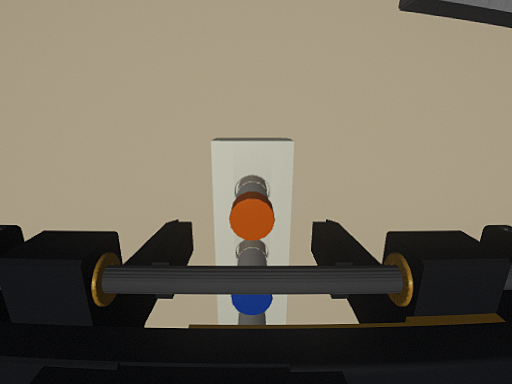

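```bash
python3 -m pendant '[0.2,0,1.5,0,7, 0.2,0,3.2,0,7, 0.2,0,4.6,0,7, 0.2,0,5.2,0,7, 0.2,0,5.2,0,2, 0.2,0,5.2,0,2, 0.2,0,5.2,0,2, 0.2,0,5.2,0,2, 0.2,0,5.2,0,2, 0.2,0,5.2,0,2]' 40
python3 - <<'E'
from h import *
np.set_printoptions(precision=4,suppress=True)
snap('wrist','w8.png'); q=snap('scene','s8.png')
cv2.imwrite('pics/s8z.png',cv2.resize(q['frame'][140:280,290:440],(600,560),interpolation=2))
s=arm.sense();print(s['tcp_pos'],s['force'],s['gripper_width'])
E
```

```text
t: 11.68
tcp_pos: [0.4889, 0.2894, 0.0703]
orientation: [180.0, -0.0, 106.4]
force: [-0.4, 0.1, -0.2]
gripper_width: 0.0322
[0.4889 0.2894 0.0701] [-0.6466 -0.2141  3.172 ] 0.027828428312737487
```

View pics/w8.png

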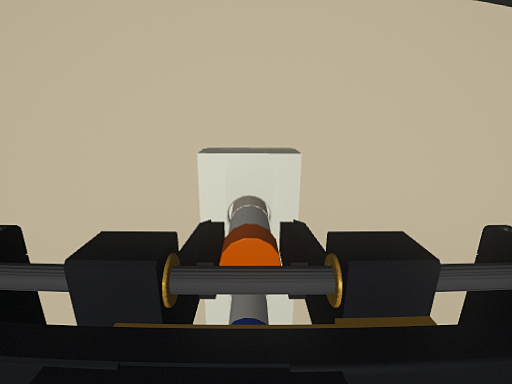

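View pics/s8z.png

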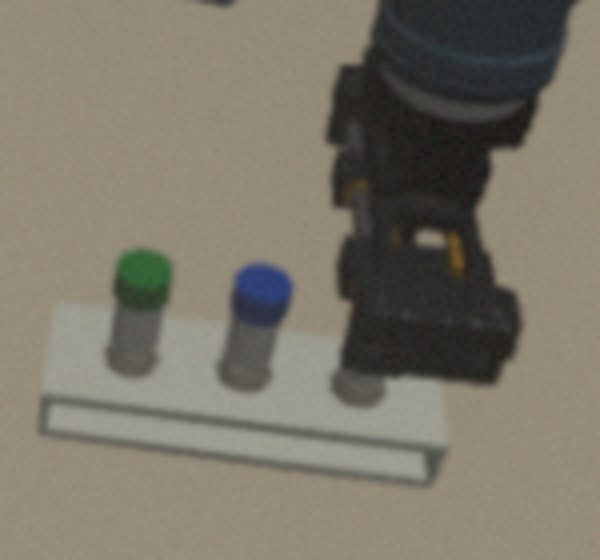

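```bash
python3 -m pendant '[0,0,0,0,2, 0,0,0,0,2, 0,0,0,0,2]'
```

```text
t: 12.03
tcp_pos: [0.4889, 0.2894, 0.0701]
orientation: [180.0, -0.0, 106.4]
force: [-0.2, 0.1, 4.7]
gripper_width: 0.0277
```

```bash
python3 -m pendant '[0,0,-0.5,0,2, 0,0,-1.5,0,2, 0,0,-3,0,2, 0,0,-5,0,2, 0,0,-7,0,2, 0,0,-8.5,0,2, 0,0,-9.5,0,2, 0,0,-10,0,2, 0,0,-10,0,2]'
python3 - <<'E'
from h import *
np.set_printoptions(precision=4,suppress=True)
snap('wrist','w9.png'); q=snap('scene','s9.png')
cv2.imwrite('pics/s9z.png',cv2.resize(q['frame'][120:280,290:440],(562,600),interpolation=2))
s=arm.sense();print(s['tcp_pos'],s['force'],s['gripper_width'])
E
```

```text
t: 12.78
tcp_pos: [0.4891, 0.2895, 0.1708]
orientation: [179.9, -0.0, 106.4]
force: [-0.2, -0.5, -0.2]
gripper_width: 0.0277
[0.4882 0.289  0.1692] [0.4238 0.6211 0.0127] 0.0276437549952059
```

View pics/w9.png

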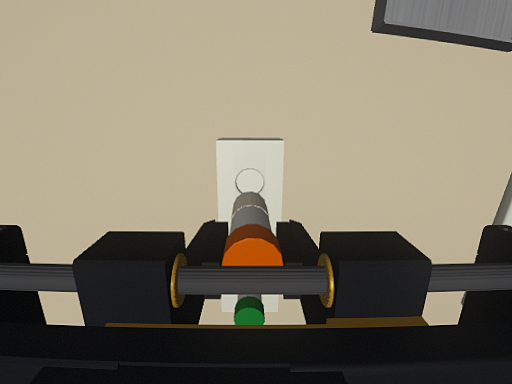

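View pics/s9z.png

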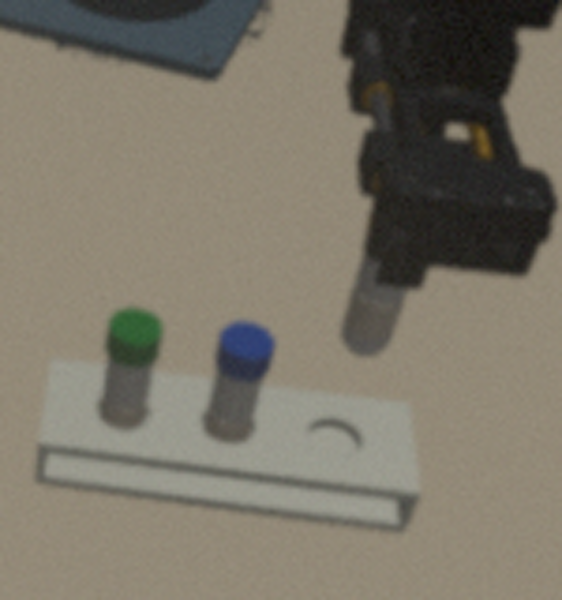

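```bash
python3 -m pendant '[0,0,-2,0,2, 0,0,-5,0,2, -1.5,-0.3,-7,0,2, -4.5,-0.8,-7.5,0,2, -8,-1.4,-7.5,0,2, -11.5,-2.1,-7.5,0,2, -15,-2.7,-7.5,0,2, -18.5,-3.3,-7.5,0,2, -22,-3.9,-7.5,0,2, -25.5,-4.6,-7.5,0,2]'
python3 -m pendant '[-3.5,-0.6,0,0,2, -7,-1.2,0,0,2, -10.5,-1.9,0,0,2, -14,-2.5,0,0,2, -17.5,-3.1,0,0,2, -20.5,-3.7,0,0,2, -23,-4.1,0,0,2, -24.5,-4.4,0,0,2, -25.5,-4.6,0,0,2, -25.5,-4.6,0,0,2]'
cat > ck.py <<'E'
from h import *
import sys
np.set_printoptions(precision=4,suppress=True)
k=sys.argv[1]
s=arm.sense();print(s['t'],s['tcp_pos'],s['orientation'],s['force'],s['gripper_width'])
W=snap('wrist','w%s.png'%k);S=snap('scene','s%s.png'%k);T=snap('top','t%s.png'%k)
a=S['frame'][80:220,100:250];b=T['frame'][140:260,310:410]
cv2.imwrite('pics/z%s.png'%k,np.hstack([cv2.resize(a,(430,400),interpolation=2),cv2.resize(b,(333,400),interpolation=2)]))
for nm in ['tube_orange','tube_orange_mid','cup_floor','mode_lever_ball']:
    L=[]
    for n,p in(('w',W),('s',S),('t',T)):
        q=arm.place_of(p,nm)
        if q: print(nm,n,np.round(q[0]['pixel'],1),round(q[0]['score'],2)); L.append((p,q[0]['pixel']))
    if len(L)>1:
        x=tri(L);print('  ',x,[np.round(proj(p,x)-px,1) for p,px in L])
E
python3 ck.py 10
```

```text
t: 13.72
tcp_pos: [0.516, 0.0299, 0.2437]
orientation: [-179.9, -0.0, 106.4]
force: [-0.1, 0.7, -0.5]
gripper_width: 0.0276
t: 14.55
tcp_pos: [0.5437, -0.2283, 0.2438]
orientation: [-179.9, 0.0, 106.2]
force: [0.3, 0.0, -0.7]
gripper_width: 0.0277
14.55 [ 0.5437 -0.2283  0.2438] [-179.8918    0.0305  106.2373] [ 0.2903  0.0435 -0.6921] 0.027659361951077453
tube_orange w [247.5 201.8] 0.7
tube_orange s [157.4 129.8] 0.55
tube_orange t [372.  190.8] 0.64
   [ 0.5425 -0.2265  0.187 ] [array([1.4, 1.7]), array([-0.7, -0.1]), array([-1. ,  1.1])]
tube_orange_mid w [251.4 232.4] 0.76
tube_orange_mid s [153.4 115.2] 0.91
tube_orange_mid t [377.6 190.7] 0.68
   [ 0.5428 -0.231   0.2237] [array([-4.6, -5. ]), array([-1.4, -0.4]), array([-0.2, -1. ])]
cup_floor w [253.1 189.5] 0.79
cup_floor s [157.7 132. ] 0.48
cup_floor t [369.2 192.7] 0.59
   [ 0.5427 -0.221   0.182 ] [array([-1.9,  5.8]), array([1.2, 0.2]), array([-1.2, -0.7])]
mode_lever_ball w [156.5 179.4] 0.62
mode_lever_ball s [176.8 136.8] 0.56
mode_lever_ball t [372.9 234.2] 0.41
   [ 0.447  -0.2529  0.1068] [array([ 1.3, -0.7]), array([ 1.1, -0.1]), array([ 1.4, -0.3])]
```

View pics/w10.png

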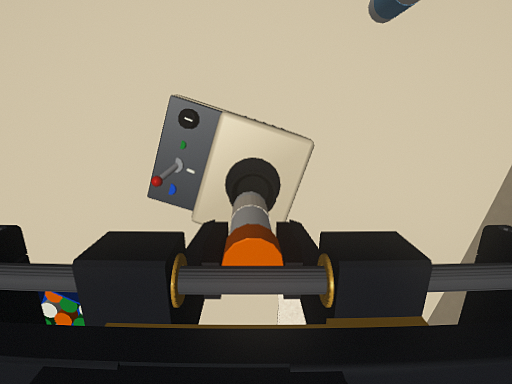

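View pics/z10.png

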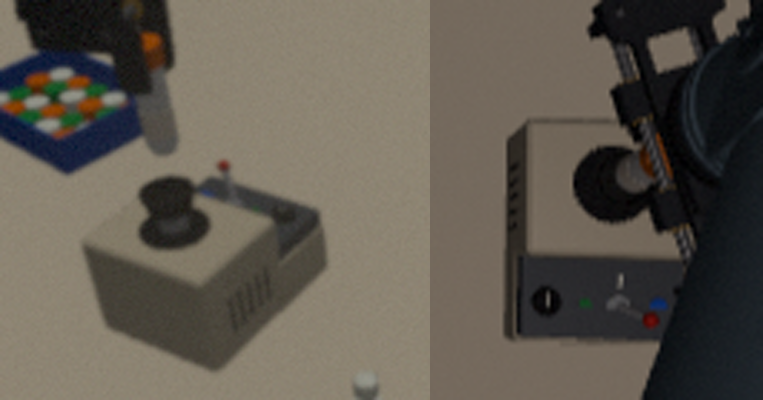

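Run:
```python
from h import *
np.set_printoptions(precision=4,suppress=True)
W=arm.camera('wrist');T=arm.camera('top');S=arm.camera('scene')
s=arm.sense();t=np.array(s['tcp_pos']);print(t)
print('rim',onz(W,(253,186),.143))
print('foot by net',onz(W,(247.5,201.8),t[2]-.062))
for z in (.062,.055): print('ideal foot px',proj(W,t-[0,0,z]),proj(S,t-[0,0,z]),proj(T,t-[0,0,z]))
b=np.mean(W['frame'].astype(int),axis=2)
z=W['frame'][140:280,190:320].copy();cv2.imwrite('pics/z11.png',cv2.resize(z,(780,600) ,interpolation=2)[:, :])
```

```text
[ 0.5445 -0.2261  0.2447]
rim [ 0.546  -0.2208  0.143 ]
foot by net [ 0.5424 -0.2247  0.1827]
ideal foot px [249.6243 204.0007] [156.5792 131.764 ] [370.2459 191.2057]
ideal foot px [249.5536 206.8322] [156.0132 129.0742] [371.0467 190.832 ]
```

View pics/z11.png

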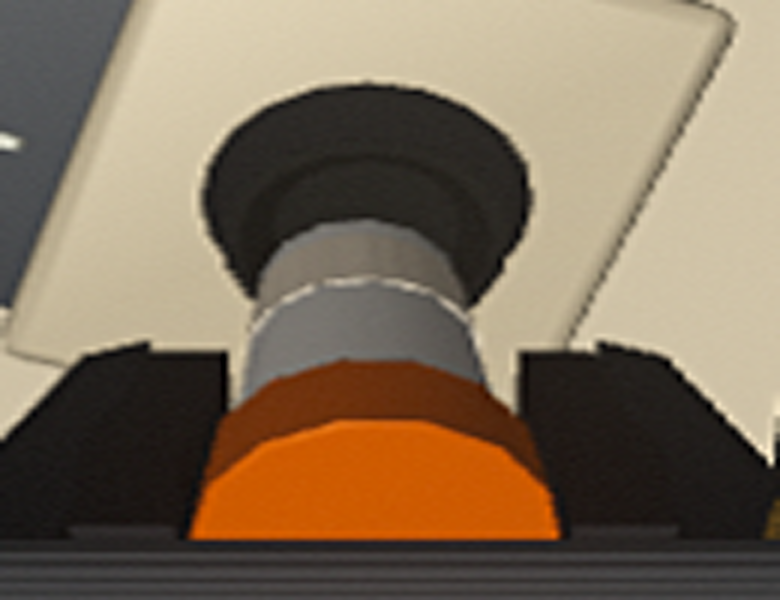

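Run:
```python
from h import *
W=arm.camera('wrist');s=arm.sense();t=np.array(s['tcp_pos']);print(t)
im=cv2.resize(W['frame'][140:280,190:320],(780,840),interpolation=2)
def circ(c,r,z,col):
    P=[(proj(W,(c[0]+r*np.cos(a),c[1]+r*np.sin(a),z))-[190,140]+.5)*6 for a in np.linspace(0,6.3,80)]
    cv2.polylines(im,[np.int32(P)],True,col,1)
c=(.546,-.2305)
circ(c,.0235,.143,(0,0,255));circ(c,.020,.143,(0,255,255));circ(c,.0145,.129,(0,255,0))
circ(t,.013,t[2]-.056,(255,0,255));circ(t,.010,t[2]-.062,(255,0,0)); circ(t,.015,t[2]+.031,(255,255,0))
cv2.imwrite('pics/z12.png',im[:600])
```

```text
[ 0.54450614 -0.22605619  0.24472689]
```

View pics/z12.png

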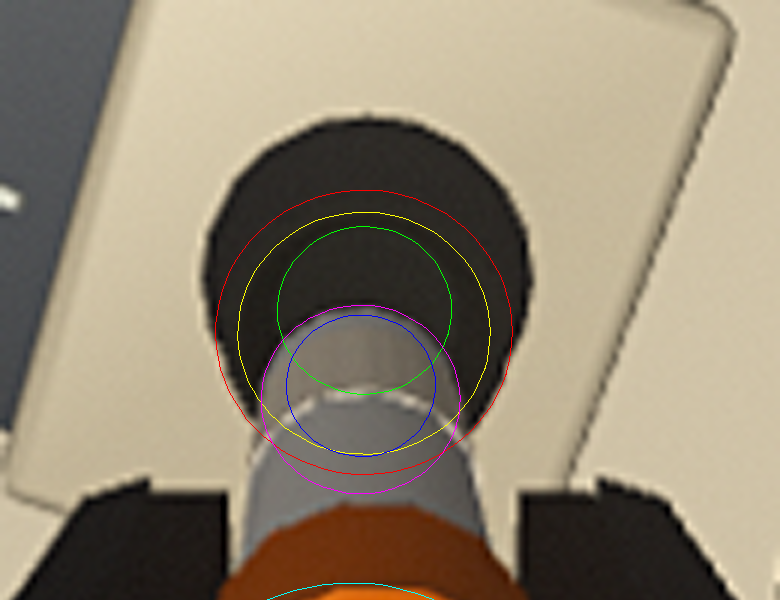

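Run:
```python
from h import *
W=arm.camera('wrist')
im=cv2.resize(W['frame'][150:230,200:300],(800,640),interpolation=2).astype(float)
im=np.clip((im-15)*6,0,255).astype(np.uint8)
im=np.ascontiguousarray(im[:600])
def circ(c,r,z,col):
    for a in np.linspace(0,6.28,40):
        P=(proj(W,(c[0]+r*np.cos(a),c[1]+r*np.sin(a),z))-[200,150]+.5)*8
        cv2.circle(im,tuple(int(v) for v in P),1,col,-1)
c=(.546,-.2305)
circ(c,.0235,.143,(0,0,255));circ(c,.020,.143,(0,255,255));circ(c,.0145,.129,(0,255,0))
cv2.imwrite('pics/z13.png',im)
```

```text
(no output)
```

View pics/z13.png

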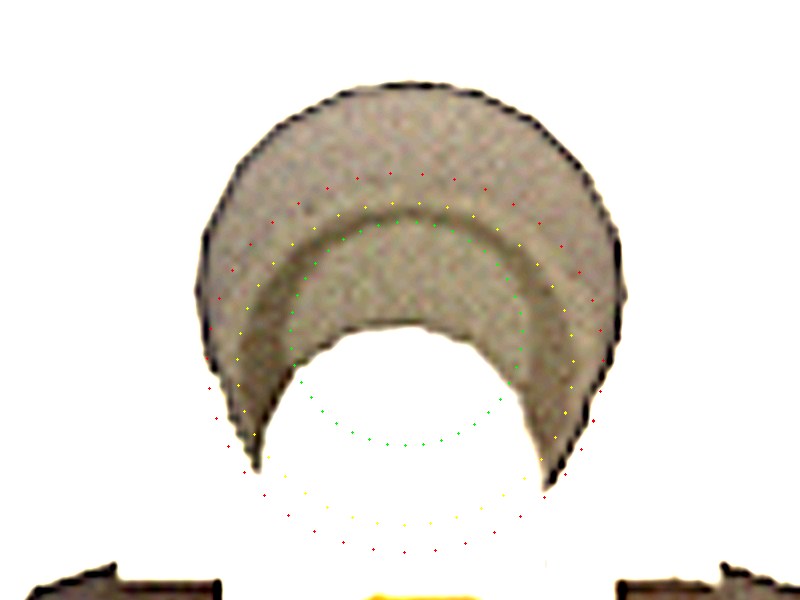

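```bash
python3 -m pendant '[-0.2,0,0,0,2, -0.4,0,0,0,2, -0.4,0,0.5,0,2, -0.4,0,1.3,0,2, -0.4,0,2,0,2, -0.4,0,2.5,0,2, -0.4,0,3,0,2, -0.4,0,3,0,2]'
python3 -m pendant '[0,0,0,0,2]'
python3 -m pendant '[0,0,0,0,2]'
python3 - <<'E'
from h import *
np.set_printoptions(precision=4,suppress=True)
W=arm.camera('wrist');s=arm.sense();t=np.array(s['tcp_pos']);print(t,s['force'])
im=cv2.resize(W['frame'][150:230,200:300],(800,640),interpolation=2).astype(float)
im=np.clip((im-15)*6,0,255).astype(np.uint8);im=np.ascontiguousarray(im[:600])
def circ(c,r,z,col):
    for a in np.linspace(0,6.28,40):
        P=(proj(W,(c[0]+r*np.cos(a),c[1]+r*np.sin(a),z))-[200,150]+.5)*8
        cv2.circle(im,tuple(int(v) for v in P),1,col,-1)
c=(.546,-.2305)
circ(c,.0235,.143,(0,0,255));circ(c,.020,.143,(0,255,255));circ(t,.013,t[2]-.056,(255,0,255))
cv2.imwrite('pics/z14.png',im)
E
```

```text
t: 16.22
tcp_pos: [0.5449, -0.2295, 0.2133]
orientation: [-179.9, -0.1, 106.4]
force: [0.4, 0.8, -0.6]
gripper_width: 0.0278
t: 16.3
tcp_pos: [0.5454, -0.2298, 0.2143]
orientation: [-180.0, -0.0, 106.4]
force: [-0.1, -1.2, -0.6]
gripper_width: 0.0272
t: 16.38
tcp_pos: [0.5458, -0.23, 0.2149]
orientation: [180.0, 0.0, 106.4]
force: [0.2, 0.6, -1.0]
gripper_width: 0.0278
[ 0.5458 -0.23    0.215 ] [ 0.2575 -0.4686  0.395 ]
```

View pics/z14.png

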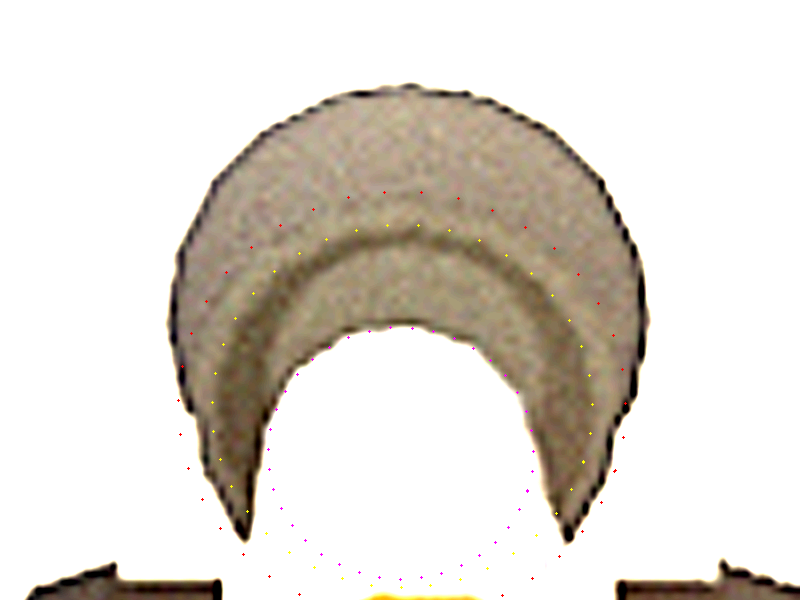

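```bash
python3 -m pendant '[0,0,0.3,0,2, 0,0,0.8,0,2, 0,0,1.3,0,2, 0,0,1.7,0,2, 0,0,2,0,2, 0,0,2.2,0,2, 0,0,2.2,0,2]'
python3 -m pendant '[0,0,0.1,0,2, 0,0,0.2,0,2, 0,0,0.2,0,2]'
```

```text
t: 17.02
tcp_pos: [0.5453, -0.2298, 0.1921]
orientation: [-180.0, -0.0, 106.4]
force: [0.3, 0.5, -0.3]
gripper_width: 0.0278
t: 17.27
tcp_pos: [0.5459, -0.2301, 0.1911]
orientation: [180.0, 0.0, 106.4]
force: [-0.8, -0.1, 1.8]
gripper_width: 0.0278
```

```bash
python3 -m pendant '[0,0,0.1,0,2, 0,0,0.2,0,2, 0,0,0.2,0,2]'
python3 -m pendant '[0,0,0.1,0,2, 0,0,0.1,0,2]'
python3 -m pendant '[0,0,0,0,2]'
```

```text
t: 17.52
tcp_pos: [0.5459, -0.2301, 0.1891]
orientation: [180.0, 0.0, 106.4]
force: [-0.3, -1.2, 5.4]
gripper_width: 0.0279
t: 17.68
tcp_pos: [0.5459, -0.23, 0.188]
orientation: [180.0, 0.0, 106.4]
force: [-0.5, 0.3, 5.8]
gripper_width: 0.0276
t: 17.77
tcp_pos: [0.5459, -0.23, 0.1881]
orientation: [180.0, 0.0, 106.4]
force: [-1.4, -0.2, 4.8]
gripper_width: 0.0275
```

```bash
python3 -m pendant '[0,0,0.1,0,2, 0,0,0.2,0,2, 0,0,0.2,0,2, 0,0,0.2,0,2]'
python3 -m pendant '[0,0,0,0,2]'
python3 -m pendant '[0,0,0,0,2]'
python3 -m pendant '[0,0,0,0,2]'
python3 ck.py 15
```

```text
t: 18.1
tcp_pos: [0.546, -0.2302, 0.1863]
orientation: [180.0, 0.0, 106.4]
force: [-2.0, -0.5, 6.4]
gripper_width: 0.0275
t: 18.18
tcp_pos: [0.546, -0.2302, 0.1863]
orientation: [180.0, 0.0, 106.4]
force: [-1.9, 0.1, 7.0]
gripper_width: 0.0279
t: 18.27
tcp_pos: [0.546, -0.2302, 0.1863]
orientation: [180.0, 0.0, 106.4]
force: [-1.0, -0.5, 7.3]
gripper_width: 0.0274
t: 18.35
tcp_pos: [0.546, -0.2302, 0.1863]
orientation: [180.0, 0.0, 106.4]
force: [-0.0, -0.5, 6.8]
gripper_width: 0.0275
18.35 [ 0.546  -0.2302  0.1863] [179.9508   0.0424 106.4019] [-0.0427 -0.47    6.7742] 0.027503205643975803
tube_orange s [160.1 149.3] 0.65
tube_orange t [366.3 194.7] 0.68
   [ 0.542  -0.2293  0.1328] [array([-0., -0.]), array([-0.,  0.])]
tube_orange_mid w [246.3 229.3] 0.64
tube_orange_mid s [157.4 136.4] 0.6
tube_orange_mid t [371.1 191.8] 0.62
   [ 0.544  -0.2308  0.1698] [array([-0.4, -3.1]), array([-1.3, -0.3]), array([-0.3,  0.3])]
cup_floor w [250.  204.2] 0.66
cup_floor s [159.  152.5] 0.74
cup_floor t [367.1 193.3] 0.43
   [ 0.5462 -0.2315  0.1255] [array([-0.7,  1.7]), array([-0.2,  0. ]), array([-0.8,  0.1])]
mode_lever_ball w [132.1 192.2] 0.52
mode_lever_ball s [178.9 140. ] 0.39
   [ 0.4397 -0.26    0.0906] [array([-0.7, -1.4]), array([-0.6,  0. ])]
```

View pics/w15.png

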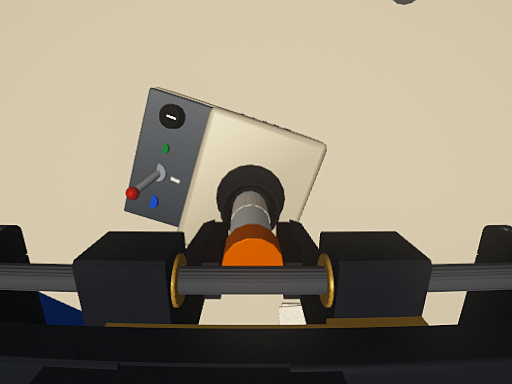

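View pics/z15.png

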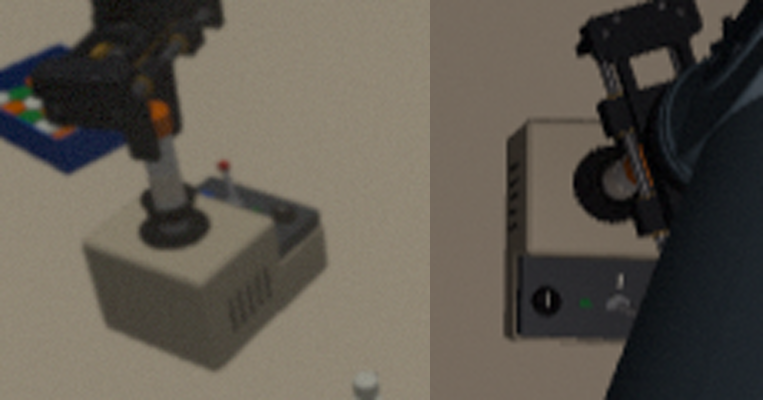

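```bash
python3 -m pendant '[0,0,0.05,0,2, 0,0,0.05,0,2, 0,0,0.05,0,2, 0,0,0.05,0,2, 0,0,0.05,0,2, 0,0,0.05,0,2, 0,0,0.05,0,2, 0,0,0.05,0,2, 0,0,0.05,0,2, 0,0,0.05,0,2]'
for i in 1 2 3 4; do python3 -m pendant '[0,0,0,0,2, 0,0,0,0,2, 0,0,0,0,2, 0,0,0,0,2, 0,0,0,0,2, 0,0,0,0,2, 0,0,0,0,2, 0,0,0,0,2, 0,0,0,0,2, 0,0,0,0,2]'; done
python3 ck.py 16
python3 - <<'E'
from h import *
W=arm.camera('top');S=arm.camera('scene')
for nm in ['tube_blue','tube_green','spray_bottle','jar']:
    L=[(p,arm.place_of(p,nm)[0]['pixel']) for p in(W,S) if arm.place_of(p,nm)]
    print(nm,[np.round(x[1],1) for x in L])
E
```

```text
t: 19.93
tcp_pos: [0.5461, -0.2302, 0.1859]
orientation: [179.9, 0.0, 106.4]
force: [-1.7, -0.4, 8.0]
gripper_width: 0.0275
t: 20.77
tcp_pos: [0.546, -0.2302, 0.1859]
orientation: [179.9, 0.0, 106.4]
force: [-0.5, -0.5, 7.0]
gripper_width: 0.0275
t: 21.6
tcp_pos: [0.546, -0.2302, 0.1859]
orientation: [179.9, 0.0, 106.4]
force: [-1.1, -0.5, 8.3]
gripper_width: 0.028
t: 22.43
tcp_pos: [0.5461, -0.2302, 0.1859]
orientation: [179.9, 0.0, 106.4]
force: [-0.1, -0.8, 7.4]
gripper_width: 0.0273
t: 23.27
tcp_pos: [0.5461, -0.2303, 0.1859]
orientation: [179.9, 0.0, 106.4]
force: [-0.3, -0.4, 7.5]
gripper_width: 0.0277
23.2667 [ 0.5461 -0.2303  0.1859] [179.9407   0.0492 106.4045] [-0.2778 -0.3944  7.479 ] 0.02766161692349472
tube_orange w [247.3 201. ] 0.62
tube_orange s [159.3 148.9] 0.85
tube_orange t [368.4 195.5] 0.61
   [ 0.5417 -0.2306  0.1327] [array([-3.3,  5.4]), array([0.4, 0.2]), array([-1.6, -0.7])]
tube_orange_mid w [251.6 228.9] 0.89
tube_orange_mid s [230.3 252.8] 0.63
tube_orange_mid t [371.5 193. ] 0.41
   [ 0.5608 -0.2271 -0.0924] [array([  8.5, -67.7]), array([-58.9, -30.5]), array([-24.8,   4. ])]
cup_floor w [248.6 204.2] 0.65
cup_floor s [159.7 150.9] 0.49
cup_floor t [366.5 195. ] 0.59
   [ 0.5434 -0.2301  0.1287] [array([-2.3,  0.6]), array([0. , 0.1]), array([-0.4, -0.6])]
mode_lever_ball w [132.9 190.7] 0.66
mode_lever_ball s [178.1 138.5] 0.52
mode_lever_ball t [275.4 249.3] 0.55
   [ 0.4822 -0.1253  0.2073] [array([  37. , -200.1]), array([ 30. , -19.3]), array([ 53.3, -31.8])]
tube_blue [array([187.3, 211.1]), array([349.4, 240.4])]
tube_green [array([213.8, 210.1]), array([327.2, 236.8])]
spray_bottle [array([267.1, 163.7]), array([230.4, 253. ])]
jar [array([278.2, 250. ]), array([271.6, 186.6])]
```

View pics/w16.png

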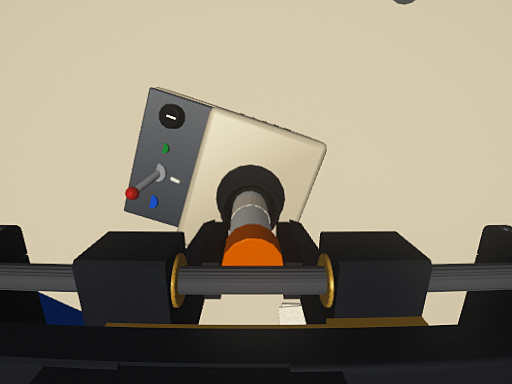

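View pics/s16.png

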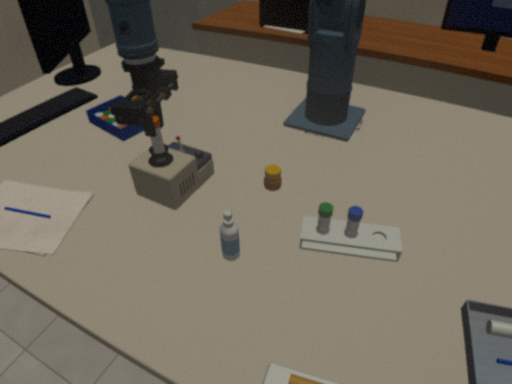

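```bash
python3 -c "
from bench import arm
print(arm.hand_in())"
```

```text
the job is handed in; nothing more can be done
None
```

I handed the job in with the tube still gripped and holding the cup down, at about 23 s of the 64 s allowed. No verdict was reported.

- **Lever:** I pushed it over to the blue dot before touching the tube. The force rose to about 9 N at the stop. The ball had shifted about 16 mm, which is roughly 0.46 rad, and the last wrist picture still shows the lever there.
- **Tube:** I took the orange-capped tube by its cap from the end hole. It went into the cup upright (tool tilt about 0.1°), with the tool about 1 mm from the cup centre I measured.
- **Press:** The tool went down 4.9 mm after contact. The reaction was about 7.5 N plus the 0.5 N tube weight, which also puts the cup about 5 mm down. I held it for over 4 s.
- **Other objects:** In the last scene picture the other tubes, the spray bottle and the jar look unmoved. The network pixels for them differ from the start by up to about 4 px, and I put that down to scatter.

**Checks that disagreed:**
- The gripper read 27.7 mm on a 30 mm cap, probably because the pads squeeze in; nothing slipped.
- In the last check the networks clearly missed the tube's mid-point in the scene view and the lever ball in the top view. They also put the tube's foot about 4 mm from the tool axis. I trusted the arm's pose, the force and the wrist picture instead.

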